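# Hang the cake ring on the sprung J-hook

### The arm

A 6-joint arm with a two-finger parallel gripper is mounted at the origin on the work surface. World frame = base frame: x ahead of the robot, y to its left, z up, the work surface at z = 0. Lengths are in m, angles in rad, forces in N, time in s.
With the tool pointing down it reaches from about 0.35 to 0.85 m from the base axis. Payload 8.1 kg.
Tool frame: the origin (TCP) lies midway between the tips of the shut fingers; the grasp point (between the pads) lies 19 mm behind it; z points along the fingers, y is the direction in which the jaws open and shut (so a half turn about z gives the same grasp; the last joint's range is limited). The gripper opens to 93 mm and grips with 3 to 60 N. Pads are 15 mm wide; open, the fingers measure 128 mm over their backs; the gripper's body (75 mm by 188 mm) begins 65 mm behind the grasp point.
Start: joints at [-1.377, 0.13, 1.488, -0, 1.523, -0.085], TCP at [0.165, -0.577, 0.219] pointing down, gripper open.
Joint ranges: [-2.96, 2.96], [-0.89, 2.26], [0.02, 2.5], [-1.34, 4.48], [0, 2.73], [-2.66, 2.66]. Speed limits (rad/s): [2.39, 2.39, 2.79, 3.14, 3.14, 3.14].

### API

Orientations are given as a rotation vector (axis times angle).
In Python, from station import env, viewer gives the robot as it stands.
- The arm moves only by the shell command python3 -m handwheel 'ROWS' [FORCE]. ROWS is JSON, a list of rows, each a list of 7 numbers: the shift along the tool's x, y, z in m, then the turn, a rotation vector about the tool's x, y, z in rad, then the closure in counts, from 0 (fully open) to 255 (shut). In form: [[tx, ty, tz, ax, ay, az, claw], ...]. A call has 1 to 10 rows; each row is the pose to reach, as a shift and turn from the pose commanded when the call began, along the tool's axes at that moment; what a row does not reach only later rows make up. A row lasts 1/8 s, in which the tool goes at most 62.5 mm and 10.7 degrees, less where a joint would pass 70% of its speed; a pose out of reach is approached as far as the arm can. A call with a gripper value outside its range is refused whole. The fingers move at their own pace and stop on an object; FORCE is the grip in N (left out, the last holds). Time passes only in rows, so rows that repeat a pose let the fingers close. It gives the time, the measured TCP pose, the force and the opening at its end, in the units of the state.
- env.sense(): the state, without advancing time (a new reading comes with each control period).
- viewer.snapshot(name): name is "scene" or "top" or "wrist"; returns (picture, depth): 384x512x3 uint8, red, green, blue; 384x512 float32, m along the optical axis (not along the pixel's ray), 0 where there is no reading.
- viewer.get_calibration(name): a dict with "mtx" (3x3 intrinsics, pixels), "cam_to_world" (4x4, takes a point from camera to world coordinates). Camera axes: x right, y down, z forward; pixel columns grow to the right and rows downward; lengths in m; the calibration is good to about 2 mm. A picture is of the moment at which its call begins: read the wrist's pose just before it. get_calibration takes no time and is no camera call; for the wrist camera it gives the pose at the moment of the call.
- env.finish_job(): hands the job in, once; it reports no verdict.
The state is a dict: "clock": time; "joint_positions": joint angles; "joint_velocities": joint speeds; "effort": joint torques, N m; "ee_pos": TCP position; "tcp_rot": TCP orientation; "ft_force": force on the tool from outside, world axes, zero at the start; "wrist_torque": the same for the moment, N m; "opening": finger opening in m.
Only numpy, scipy, OpenCV 4.12 (cv2) and the standard library are available. Lean on these libraries where they do the work, as an engineer would, in place of code of your own. Each camera call takes 0.05 s, during which the arm holds its last target.

### The job

Lift the larger of the two metal rings out of its rack by its rim and hang it on the two-pronged J-hook: push it gently back against the hook's sprung pad until it clears the upturned prong tips, keep pressing and slide it down until its rim rests fully on both prongs, and only then let go, so that the pad holds it behind the tips. Be gentle with the hook and leave the other things as they are.

Things in the scene. Friction and masses are not known exactly. Their poses are not given: they have to be found in the camera images.
- cake_ring: The larger of two plain aluminium rings standing on edge in the rack: the one to hang: 200 mm outer diameter, 184 mm inner diameter (rim 8 mm thick radially), 24 mm wide, about 0.3 kg. Origin at the ring's centre; x axis: the ring's axis (level), z up while it stands. It stands free on two bars and lifts straight up; pinch it across its 24 mm width at the top of the rim, 100 mm above the origin.
- small_ring: The smaller ring, 150 mm outer diameter, 24 mm wide, standing in the other slot of the rack, 90 mm away along the ring axis; leave it. Origin at its centre.
- rack: Fixed low rack, 200 by 170 mm, that holds the two rings on edge: two round bars along its x axis, and slim pins 78 mm high beside each slot (slots at x = -45 and +45 mm; either may hold the large ring). Origin at the centre of its underside.
- hook: Fixed stand with a two-pronged J-hook. Origin on the table; x axis from the prong tips back to the column, z up. Prongs, tips and sprung pad form one telescopic arm, clamped at a reach that differs by up to 20 mm either way along x and is NOT measured: feel for it. x values are for mid reach. The ring's forces on pad, tips and prongs must never total over 30 N (the hung ring alone: about 16 N).
- prongs (a point): Midway between the prongs, at their axis height (240 mm above the table), on the stand's frame (does not follow the reach). Two round level prongs 8 mm thick at y = -40 and +40 mm, ending towards -x in tips turned up to 260 mm (top); the tips' inner faces are 12 mm to the -x side of this point at mid reach.
- pad_face (a point): Mid-reach place of the resting pad's face, 16 mm behind the tips' inner faces (does not follow the reach). Two grey plates, 32 to 62 mm to either side, 206 to 278 mm high, a finger's room between them; a strip joins them 206 to 214 mm high. They slide back along +x together on a spring: 2 N to start, 0.5 N per mm more, hard stop after 13 mm at 8.5 N.
- seat (a point): Where the hung ring's centre comes to be at mid reach: y = 0, 162 mm above the table, ring axis along the hook's x. To slide down behind the tips the 24 mm wide ring must press the pad back 8 mm or more (6 N); 7 to 8 N is a good push. It rubs on the plates as it slides down, 16 mm or more, to the prongs.
- bowl: Steel bowl, 110 mm wide, 50 mm high, standing between rack and hook; origin at the centre of its underside.
- jar: Glass jar, 60 mm wide, 75 mm high; origin under its centre.
- can: Food can, 100 mm wide, 110 mm high; origin under its centre.
- cup: Steel cup, 72 mm wide, 70 mm high; origin under its centre.
- spatula: Spatula lying on the table.
- spoon: Spoon lying on the table.

How it is judged:
On the way, in this order (a step that is already met when the one before it is completed fails the run):
1. the large ring is held by its rim, clear of the rack (its centre at least 150 mm up) (contact force between the fingers and cake_ring above 1 N and height (world z) of cake_ring above 0.15 m and contact force between cake_ring and rack below 0.1 N and contact force between cake_ring and hook below 0.1 N), for 0.2 s.
2. still held, the ring is down behind the tips and rests on the prongs (contact force between the fingers and cake_ring above 1 N and contact force between cake_ring and hook above 1 N and x of cake_ring in the frame of hook between -0.026 and 0.032 m and y of cake_ring in the frame of hook between -0.008 and 0.008 m and z of cake_ring in the frame of hook between 0.155 and 0.164 m), for 0.1 s.
At the end, for the whole second after the job is handed in: The large ring hangs at rest on the hook, let go, behind the tips with its rim on both prongs: its centre within 8 mm of the hook's mid line sideways and 155 to 164 mm above the table, at x from -26 to +32 mm in the hook's frame, its axis within 0.12 rad of the hook's x axis (contact force between cake_ring and hook above 1 N and x of cake_ring in the frame of hook between -0.026 and 0.032 m and y of cake_ring in the frame of hook between -0.008 and 0.008 m and z of cake_ring in the frame of hook between 0.155 and 0.164 m and angle between the x axis of cake_ring and the x axis of hook, either way round below 0.12 rad and linear speed of cake_ring below 0.02 m/s); the robot touches nothing.
It fails at once if the ring presses on the hook with more than 30 N (all its contacts added up) (contact force between cake_ring and hook above 30 N).
It fails at once if the fingers press on the hook with more than 25 N (contact force between the fingers and hook above 25 N).
It fails at once if the small ring is moved more than 30 mm (distance of small_ring from where it was at the start of the episode above 0.03 m).
It fails at once if another thing on the table is moved more than 30 mm (distance of any of bowl, jar, can, cup, spatula, spoon from where it was at the start of the episode above 0.03 m).
It also fails if it takes over 70 s, if anything falls off the work surface, if the arm or the gripper's body presses on something with over 40 N, if the wrist force passes 120 N, or if a joint passes its speed limit or range.

## Working session

There is one attempt and no reset: what is moved stays moved. The work goes in short steps, Python scripts to look and compute and a shell command to move; the robot and the scene stay as the last step left them, time stands still between calls to the robot, and variables do not carry over. Pictures are saved under pics/ and viewed, and the job is handed in when it is done.

```bash
ls; mkdir -p pics; cat > h.py <<'E'
import numpy as np, cv2
from station import env, viewer
def snap(name,fn):
    K=viewer.get_calibration(name); img,d=viewer.snapshot(name)
    cv2.imwrite('pics/'+fn+'.png',img[:,:,::-1]); np.savez('pics/'+fn+'.npz',img=img,d=d,K=K['mtx'],T=K['cam_to_world'])
    return img,d,K
def load(fn):
    z=np.load('pics/'+fn+'.npz'); return z['img'],z['d'],z['K'],z['T']
def cloud(d,K,T):
    v,u=np.mgrid[:d.shape[0],:d.shape[1]]
    p=np.stack([(u-K[0,2])/K[0,0]*d,(v-K[1,2])/K[1,1]*d,d],-1)
    w=p@T[:3,:3].T+T[:3,3]; w[d==0]=np.nan
    return w
E
python3 - <<'E'
from h import *
print(env.sense())
for n in ('scene','top'):
    _,_,K=snap(n,n+'0'); print(K)
E
```

```text
pics
{'clock': 0.0, 'joint_positions': array([-1.37738015e+00,  1.31149399e-01,  1.48926326e+00, -2.01844795e-05,
        1.52300036e+00, -8.53981400e-02]), 'joint_velocities': array([-1.49064694e-03,  1.07696123e-03, -4.96843614e-05,  1.93918474e-03,
        9.32127618e-04,  6.13329981e-04]), 'effort': array([-2.01427043e-03, -5.59844041e+01, -4.91760314e+01,  7.67115480e-02,
        3.52184486e-02, -1.69374184e-04]), 'ee_pos': array([ 0.16503583, -0.57626889,  0.21760328]), 'tcp_rot': array([-3.10931543e+00, -4.36292394e-01,  1.85873669e-04]), 'ft_force': array([0.0202289 , 0.2627102 , 0.69978553]), 'wrist_torque': array([ 0.02656855, -0.01263269, -0.03030391]), 'opening': 0.09271580242776656}
{'mtx': array([[364.17494133,   0.        , 263.97374804],
       [  0.        , 364.17494133, 187.87671168],
       [  0.        ,   0.        ,   1.        ]]), 'cam_to_world': array([[ 0.46406825,  0.64130128, -0.61104282,  1.41001775],
       [ 0.88578901, -0.33262408,  0.32363412, -0.43674289],
       [ 0.00429942, -0.69144333, -0.72241791,  1.18416544],
       [ 0.        ,  0.        ,  0.        ,  1.        ]])}
{'mtx': array([[417.59274998,   0.        , 255.0446998 ],
       [  0.        , 417.59274998, 194.96162504],
       [  0.        ,   0.        ,   1.        ]]), 'cam_to_world': array([[-0.01668858, -0.983676  ,  0.17917313,  0.29228057],
       [-0.99982123,  0.0180107 ,  0.00575474,  0.01866453],
       [-0.00888783, -0.17904507, -0.98380073,  1.66849886],
       [ 0.        ,  0.        ,  0.        ,  1.        ]])}
```

View pics/scene0.png

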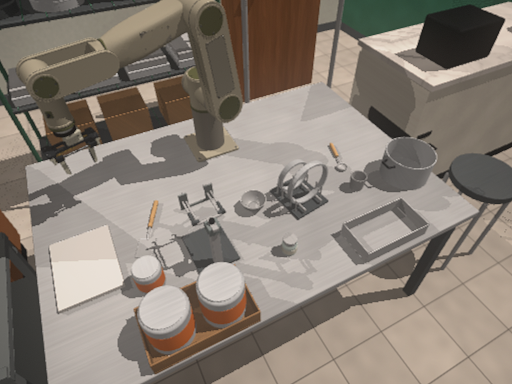

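View pics/top0.png

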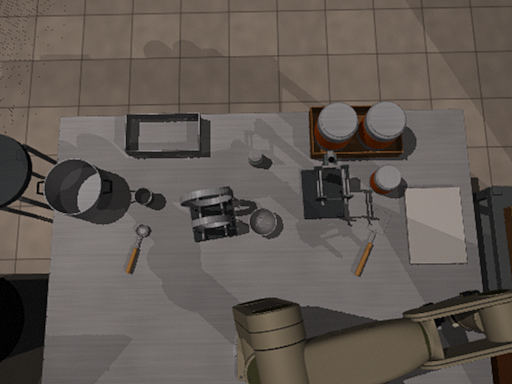

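Top view: the rack is at about (210,215), with the larger ring apparently in the far slot at (207,193). The hook is at about (327,190), with its tips towards the robot and its column at (332,157). The bowl is at (264,222), between them.

```bash
python3 - <<'E'
from h import *
img,d,K,T=load('top0'); w=cloud(d,K,T)
c=img[150:250,170:390]; cv2.imwrite('pics/c1.png',cv2.resize(c,None,fx=3.6,fy=3.6,interpolation=cv2.INTER_CUBIC)[:,:,::-1])
img2,d2,K2,T2=load('scene0')
c=img2[150:270,130:350]; cv2.imwrite('pics/c2.png',cv2.resize(c,None,fx=3.6,fy=3.6,interpolation=cv2.INTER_CUBIC)[:,:,::-1])
w2=cloud(d2,K2,T2)
P=np.vstack([w.reshape(-1,3),w2.reshape(-1,3)]); P=P[np.isfinite(P).all(1)]
P=P[(P[:,2]>0.02)&(P[:,2]<0.4)&(P[:,0]>0.3)&(P[:,0]<0.9)&(abs(P[:,1])<0.5)]
np.save('pics/P.npy',P); print(len(P))
# top-down height maps by cell, 1mm/px
S=1000
H=np.zeros((500,800))
for x,y,z in P[np.argsort(P[:,2])]:
    r=int((0.85-x)*S); cc=int((0.4-y)*S)
    if 0<=r<500 and 0<=cc<800: cv2.circle(H,(cc,r),1,z,-1)
cv2.imwrite('pics/H.png',cv2.applyColorMap((np.clip(H/0.3,0,1)*255).astype(np.uint8),cv2.COLORMAP_TURBO))
E
```

```text
14570
```

View pics/c1.png

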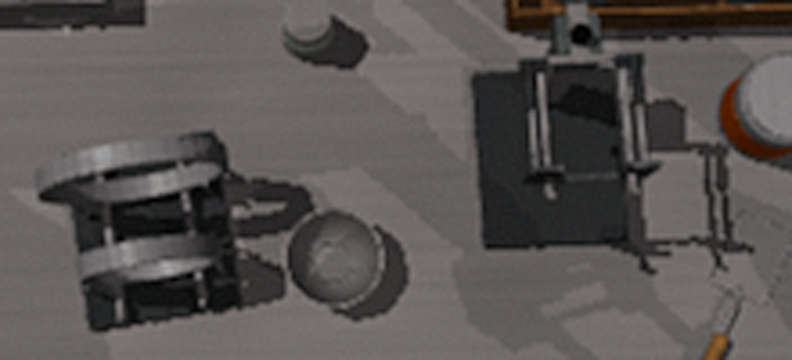

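View pics/c2.png

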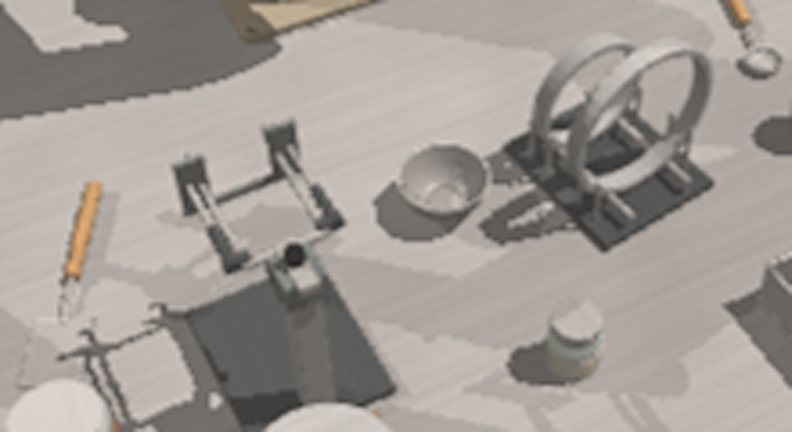

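View pics/H.png

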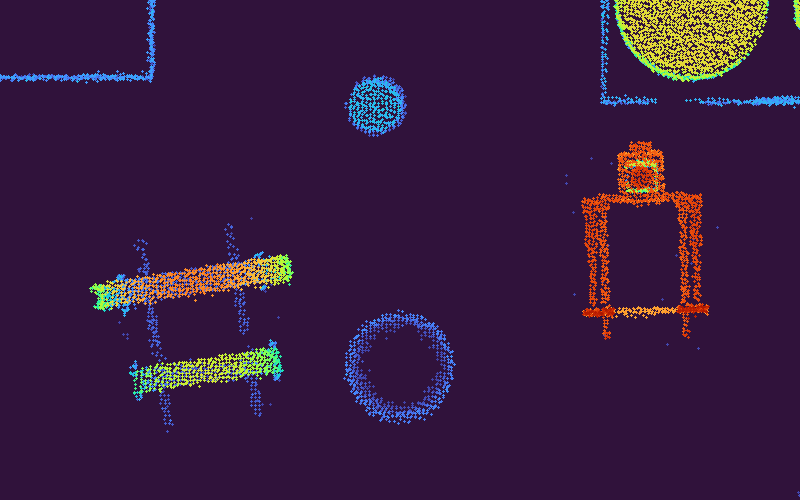

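Both crops agree with the height map: the large ring is the far one, the jaw-free gap sits above it, and the hook's pads face the robot. Next I'll fit numbers.

```bash
python3 - <<'E'
from h import *
P=np.load('pics/P.npy')
def sel(x0,x1,y0,y1,z0,z1):
    m=(P[:,0]>x0)&(P[:,0]<x1)&(P[:,1]>y0)&(P[:,1]<y1)&(P[:,2]>z0)&(P[:,2]<z1); return P[m]
def ringfit(R):
    c,s=np.median(R,0),None
    from scipy.optimize import least_squares
    # params: cx,cy,cz,yaw ; residual: distance to outer/inner shell box
    def res(p,Ro,Ri):
        q=R-p[:3]; ax=np.array([np.cos(p[3]),np.sin(p[3])])
        a=q[:,:2]@ax; t=q[:,1]*ax[0]-q[:,0]*ax[1]; r=np.hypot(t,q[:,2])
        dx=abs(a)-.012; dr=np.maximum(r-Ro,Ri-r)
        out=np.hypot(np.maximum(dx,0),np.maximum(dr,0)); ins=np.minimum(np.maximum(dx,dr),0)
        return out+ins
    return res,least_squares
R=sel(.54,.61,.10,.32,.09,.3)
res,ls=ringfit(R); s=ls(res,[.572,.21,.12,.12],args=(.1,.092),loss='soft_l1',f_scale=.003)
print('large',s.x,len(R),np.median(abs(s.fun)), R[:,2].max())
R=sel(.44,.52,.11,.28,.09,.3)
res,ls=ringfit(R); s=ls(res,[.48,.19,.09,.12],args=(.075,.067),loss='soft_l1',f_scale=.003)
print('small',s.x,len(R),R[:,2].max())
# hook base plate: from top image low points
img,d,K,T=load('top0'); w=cloud(d,K,T)
def line(Q,i,j):
    a=np.polyfit(Q[:,i],Q[:,j],1); print(len(Q),a, Q[:,:3].mean(0), Q.min(0),Q.max(0))
# pads
for y0,y1 in ((-.245,-.18),(-.32,-.26)):
    Q=sel(.52,.56,y0,y1,.262,.3); print('pad',len(Q),Q.mean(0),np.percentile(Q,[1,50,99],axis=0).round(4).tolist())
    Q=sel(.505,.537,y0,y1,.2,.3); print('tip',len(Q),Q.mean(0),np.percentile(Q,[2,50,98],axis=0).round(4).tolist())
Q=sel(.555,.635,-.32,-.17,.2,.3)
for y0,y1 in ((-.2,-.18),(-.225,-.2),(-.295,-.275),(-.315,-.295)):
    q=Q[(Q[:,1]>y0)&(Q[:,1]<y1)]
    if len(q)>10: print('rod',len(q),np.polyfit(q[:,0],q[:,1],1),q.mean(0))
# base plate by dark colour near z ~0-0.02
m=(w[...,0]>.4)&(w[...,0]<.72)&(w[...,1]>-.4)&(w[...,1]<-.05)&(w[...,2]<.03)
for z in np.arange(0.0,.03,.003): print(round(z,3),(m&(w[...,2]>=z)&(w[...,2]<z+.003)).sum())
E
```

```text
large [0.56661099 0.20884451 0.12648902 0.16050451] 810 0.0014400205349537204 0.23198826036222875
small [0.47861387 0.19480878 0.09723842 0.15379693] 479 0.17661339034403056
pad 59 [ 0.53746    -0.19909112  0.27274557] [[0.5336, -0.2135, 0.2625], [0.5374, -0.1997, 0.2739], [0.5419, -0.1838, 0.2819]]
tip 92 [ 0.53243456 -0.20278644  0.2461969 ] [[0.512, -0.2359, 0.2052], [0.5353, -0.203, 0.2479], [0.5368, -0.1844, 0.2795]]
pad 63 [ 0.54030814 -0.29252616  0.27294188] [[0.5328, -0.3079, 0.2624], [0.5402, -0.2918, 0.2743], [0.5436, -0.2783, 0.2824]]
tip 21 [ 0.52444996 -0.287198    0.24953708] [[0.5132, -0.3027, 0.2332], [0.5244, -0.286, 0.2456], [0.5355, -0.2834, 0.273]]
rod 113 [ 0.02620092 -0.20786367] [ 0.60152047 -0.19210327  0.24923359]
rod 90 [ 0.02131127 -0.21697457] [ 0.59350391 -0.20432625  0.24249934]
rod 140 [-0.01682087 -0.27661344] [ 0.59820703 -0.2866758   0.24488201]
rod 63 [-0.01360447 -0.28966348] [ 0.59552942 -0.29776534  0.24906451]
0.0 1161
0.003 755
0.006 513
0.009 467
0.012 455
0.015 208
0.018 64
0.021 13
0.024 3
0.027 0
```

```bash
cat > go.py <<'E'
import sys
from h import *
from scipy.spatial.transform import Rotation as R
# usage: go.py x y z yaw_of_tool_y   -> row in tool frame from measured pose
def row(x,y,z,yaw):
    s=env.sense(); p=s['ee_pos']; R0=R.from_rotvec(s['tcp_rot'])
    ty=np.array([np.cos(yaw),np.sin(yaw),0]); tz=np.array([0,0,-1.]); tx=np.cross(ty,tz)
    Rt=R.from_matrix(np.stack([tx,ty,tz],1))
    print('t',s['clock'],'p',p.round(4),'F',s['ft_force'].round(2),'open',round(s['opening'],4),'tooly yaw',np.arctan2(*R0.as_matrix()[[1,0],1]).round(4),'tz',R0.as_matrix()[:,2].round(4))
    print('row',R0.inv().apply(np.array([x,y,z])-p).round(4),(R0.inv()*Rt).as_rotvec().round(4))
if __name__=='__main__': row(*map(float,sys.argv[1:]))
E
python3 go.py .40 -.05 .36 -.5; python3 go.py .567 .209 .33 .157
python3 - <<'E'
from h import *
from scipy.spatial.transform import Rotation as R
s=env.sense();K=viewer.get_calibration('wrist')
T=np.eye(4);T[:3,:3]=R.from_rotvec(s['tcp_rot']).as_matrix();T[:3,3]=s['ee_pos']
print((np.linalg.inv(T)@K['cam_to_world']).round(4),K['mtx'])
E
```

```text
t 0.1 p [ 0.165  -0.5763  0.2177] F [-0.59 -0.56  0.89] open 0.0928 tooly yaw -1.292 tz [-3.0e-04  1.6e-03 -1.0e+00]
row [ 0.3707 -0.4416 -0.1415] [-0.0015 -0.0008 -0.792 ]
t 0.1 p [ 0.165  -0.5763  0.2177] F [-0.59 -0.56  0.89] open 0.0928 tooly yaw -1.292 tz [-3.0e-04  1.6e-03 -1.0e+00]
row [ 0.6026 -0.6446 -0.1112] [-1.300e-03 -1.300e-03 -1.449e+00]
[[ 3.000e-04 -9.622e-01 -2.723e-01  7.420e-02]
 [ 1.000e+00  2.000e-04  1.000e-04  3.000e-04]
 [-0.000e+00 -2.723e-01  9.622e-01 -1.661e-01]
 [ 0.000e+00  0.000e+00  0.000e+00  1.000e+00]] [[326.60170556   0.         253.74285932]
 [  0.         326.60170556 183.25180289]
 [  0.           0.           1.        ]]
```

```bash
python3 -m handwheel '[[0.37,-0.44,-0.14,0,0,-0.79,0],[0.37,-0.44,-0.14,0,0,-0.79,0],[0.37,-0.44,-0.14,0,0,-0.79,0],[0.37,-0.44,-0.14,0,0,-0.79,0],[0.37,-0.44,-0.14,0,0,-0.79,0],[0.603,-0.645,-0.13,0,0,-1.449,0],[0.603,-0.645,-0.13,0,0,-1.449,0],[0.603,-0.645,-0.13,0,0,-1.449,0],[0.603,-0.645,-0.13,0,0,-1.449,0],[0.603,-0.645,-0.13,0,0,-1.449,0]]' 40; python3 go.py .567 .209 .35 .157
```

```text
clock: 1.35
ee_pos: [0.4388, -0.0247, 0.3227]
tcp_rot: [2.038, 2.39, 0.0]
ft_force: [0.2, -1.6, 0.3]
opening: 0.093
t 1.35 p [ 0.4388 -0.0247  0.3227] F [ 0.21 -1.56  0.34] open 0.093 tooly yaw 0.1586 tz [ 2.e-04 -2.e-04 -1.e+00]
row [ 0.2105  0.1635 -0.0273] [0.0002 0.0002 0.0016]
```

```bash
python3 -m handwheel '[[0.21,0.163,-0.027,0,0,0,0],[0.21,0.163,-0.027,0,0,0,0],[0.21,0.163,-0.027,0,0,0,0],[0.21,0.163,-0.027,0,0,0,0],[0.21,0.163,-0.027,0,0,0,0],[0.21,0.163,-0.027,0,0,0,0],[0.21,0.163,-0.027,0,0,0,0]]'; python3 go.py .567 .209 .35 .157; python3 - <<'E'
from h import *
snap('wrist','w1')
E
```

```text
clock: 2.22
ee_pos: [0.5661, 0.2053, 0.3493]
tcp_rot: [-2.041, -2.388, 0.001]
ft_force: [0.1, 0.1, 0.2]
opening: 0.093
t 2.225 p [0.5661 0.2053 0.3493] F [0.08 0.11 0.16] open 0.093 tooly yaw 0.1565 tz [-7.e-04 -5.e-04 -1.e+00]
row [ 0.0035  0.0014 -0.0007] [-0.0007  0.0004 -0.0005]
```

View pics/w1.png

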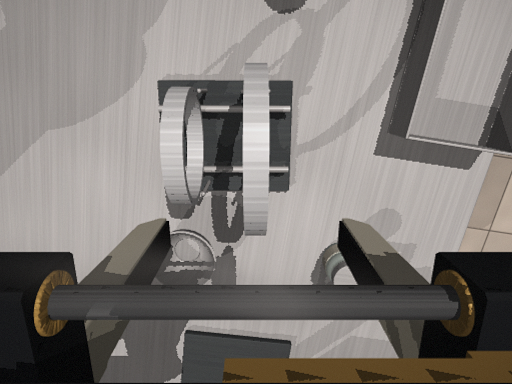

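The wrist view shows the large ring upright at column ~256 (rows 63–235), in line with the jaws. The small ring is left of it at ~182. I'll refine with depth.

```bash
python3 - <<'E'
from h import *
from scipy.optimize import least_squares
img,d,K,T=load('w1'); w=cloud(d,K,T).reshape(-1,3)
def fit(c0,Ro,Ri,yaw0=.157):
    ax=np.array([np.cos(yaw0),np.sin(yaw0)]); q=w-c0
    a=q[:,:2]@ax; t=q[:,1]*ax[0]-q[:,0]*ax[1]; r=np.hypot(t,q[:,2])
    m=(abs(a)<.025)&(r>Ri-.012)&(r<Ro+.012)&(w[:,2]>c0[2]-.02)
    R=w[m]
    def res(p):
        q=R-p[:3]; ax=np.array([np.cos(p[3]),np.sin(p[3])])
        a=q[:,:2]@ax; t=q[:,1]*ax[0]-q[:,0]*ax[1]; r=np.hypot(t,q[:,2])
        dx=abs(a)-.012; dr=np.maximum(r-Ro,Ri-r)
        return np.hypot(np.maximum(dx,0),np.maximum(dr,0))+np.minimum(np.maximum(dx,dr),0)
    s=least_squares(res,[*c0,yaw0],loss='soft_l1',f_scale=.002)
    print(len(R),s.x.round(4),np.median(abs(s.fun)).round(4),np.percentile(R[:,2],99.5))
fit(np.array([.567,.209,.127]),.1,.092)
fit(np.array([.4786,.195,.098]),.075,.067)
E
```

```text
4356 [0.5657 0.2102 0.1255 0.1513] 0.0004 0.22645381097558145
2966 [0.4765 0.1964 0.0965 0.1537] 0.0003 0.17278076128946604
```

```bash
python3 go.py .5657 .2102 .2025 .153;  python3 -m handwheel '[[0.005,0.0005,0.09,0,0,0.0035,0],[0.005,0.0005,0.09,0,0,0.0035,0],[0.005,0.0005,0.145,0,0,0.0035,0],[0.005,0.0005,0.145,0,0,0.0035,0],[0.005,0.0005,0.145,0,0,0.0035,0]]'; python3 go.py .5657 .2102 .2025 .153
```

```text
t 2.275 p [0.5662 0.2051 0.3496] F [-0.56 -0.11  0.41] open 0.0932 tooly yaw 0.156 tz [-2.e-04 -3.e-04 -1.e+00]
row [0.0052 0.0004 0.1471] [-0.0002  0.0003  0.003 ]
clock: 2.9
ee_pos: [0.5669, 0.2107, 0.2071]
tcp_rot: [2.045, 2.383, 0.003]
ft_force: [0.4, 0.7, -0.2]
opening: 0.0926
t 2.9 p [0.5669 0.2107 0.2071] F [ 0.43  0.69 -0.19] open 0.0926 tooly yaw 0.1525 tz [ 2.2e-03  5.0e-04 -1.0e+00]
row [-0.0003 -0.0013  0.0046] [ 0.0022 -0.0002 -0.0005]
```

```bash
python3 -m handwheel '[[0,-0.001,0.002,0,0,0,0],[0,-0.001,0.002,0,0,0,100],[0,-0.001,0.002,0,0,0,180],[0,-0.001,0.002,0,0,0,255],[0,-0.001,0.002,0,0,0,255],[0,-0.001,0.002,0,0,0,255],[0,-0.001,0.002,0,0,0,255],[0,-0.001,0.002,0,0,0,255]]' 40; python3 go.py .5657 .2102 .2025 .153
```

```text
clock: 3.9
ee_pos: [0.5652, 0.211, 0.2026]
tcp_rot: [-2.045, -2.385, 0.0]
ft_force: [-0.2, 0.6, 1.0]
opening: 0.0276
t 3.9 p [0.5652 0.211  0.2026] F [-0.17  0.55  1.03] open 0.0276 tooly yaw 0.1535 tz [-1.e-04  0.e+00 -1.e+00]
row [-0.0009  0.0004  0.0001] [-0.0001 -0.      0.0005]
```

```bash
python3 -m handwheel '[[0,0,0,0,0,0,255],[0,0,0,0,0,0,255],[0,0,0,0,0,0,255]]' 40; python3 go.py .5657 .2102 .2025 .153
```

```text
clock: 4.28
ee_pos: [0.5652, 0.211, 0.2026]
tcp_rot: [-2.045, -2.385, 0.0]
ft_force: [0.7, 0.3, -1.2]
opening: 0.0233
t 4.275 p [0.5652 0.211  0.2026] F [ 0.67  0.27 -1.19] open 0.0233 tooly yaw 0.1535 tz [-0.  0. -1.]
row [-0.0009  0.0004  0.0001] [-0.     -0.      0.0005]
```

```bash
python3 -m handwheel '[[0,0,-0.03,0,0,0,255],[0,0,-0.08,0,0,0,255],[0,0,-0.13,0,0,0,255],[0,0,-0.17,0,0,0,255],[0,0,-0.17,0,0,0,255],[0,0,-0.17,0,0,0,255],[0,0,-0.17,0,0,0,255]]'; python3 go.py .45 -.26 .37 .02;python3 - <<'E'
from h import *
snap('scene','s2')
snap('wrist','w2')
E
```

```text
clock: 5.15
ee_pos: [0.5644, 0.2108, 0.3695]
tcp_rot: [-2.043, -2.383, 0.006]
ft_force: [0.6, 1.0, -3.8]
opening: 0.0234
t 5.15 p [0.5644 0.2108 0.3695] F [ 0.57  0.97 -3.83] open 0.0234 tooly yaw 0.1535 tz [-0.0047 -0.0013 -1.    ]
row [-0.4478 -0.185   0.0006] [-0.0048  0.0009  0.1335]
```

View pics/s2.png

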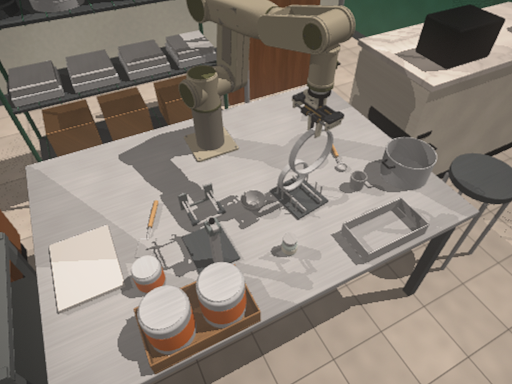

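View pics/w2.png

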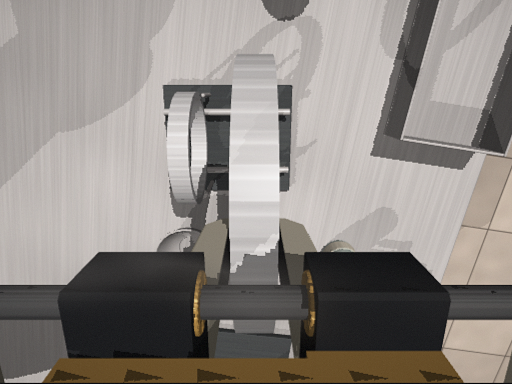

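The ring is held upright between the fingers (wrist view, columns 232–278) and well clear of the rack, and the small ring is still in place. I'll move to a spot in front of the hook.

```bash
python3 -m handwheel '[[-0.448,-0.185,0,0,0,0.133,255],[-0.448,-0.185,0,0,0,0.133,255],[-0.448,-0.185,0,0,0,0.133,255],[-0.448,-0.185,0,0,0,0.133,255],[-0.448,-0.185,0,0,0,0.133,255],[-0.448,-0.185,0,0,0,0.133,255],[-0.448,-0.185,0,0,0,0.133,255],[-0.448,-0.185,0,0,0,0.133,255],[-0.448,-0.185,0,0,0,0.133,255],[-0.448,-0.185,0,0,0,0.133,255]]'; python3 go.py .45 -.26 .37 .02;python3 - <<'E'
from h import *
snap('wrist','w3')
E
```

```text
clock: 6.5
ee_pos: [0.4507, -0.2597, 0.372]
tcp_rot: [-2.198, -2.242, -0.001]
ft_force: [0.7, -0.3, -4.1]
opening: 0.024
t 6.5 p [ 0.4507 -0.2597  0.372 ] F [ 0.7  -0.32 -4.08] open 0.024 tooly yaw 0.0199 tz [-7.0e-04  1.2e-03 -1.0e+00]
row [-0.0003 -0.0007  0.002 ] [-0.0007 -0.0012 -0.0001]
```

View pics/w3.png

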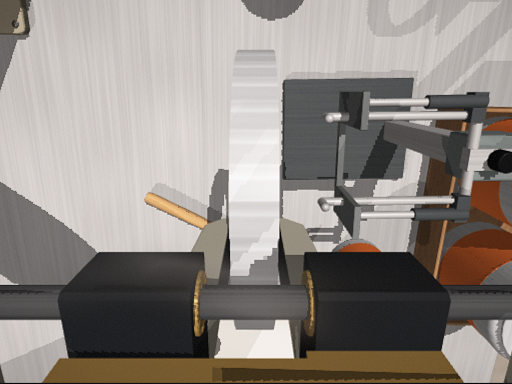

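The wrist view shows the hook clearly: tips at (330,118) and (325,204), pads at (355,110) and (348,205), and the base plate at (285–412, 78–182). The ring is at columns 232–280.

```bash
python3 - <<'E'
from h import *
from scipy.optimize import least_squares
img,d,K,T=load('w3'); W=cloud(d,K,T); w=W.reshape(-1,3); w=w[np.isfinite(w).all(1)]
s=lambda x0,x1,y0,y1,z0,z1: w[(w[:,0]>x0)&(w[:,0]<x1)&(w[:,1]>y0)&(w[:,1]<y1)&(w[:,2]>z0)&(w[:,2]<z1)]
for n,y0,y1 in (('L',-.245,-.17),('R',-.33,-.245)):
    q=s(.52,.57,y0,y1,.268,.29); print('padtop',n,len(q),np.percentile(q,[2,50,98],axis=0).round(4).tolist())
    q=s(.525,.57,y0,y1,.215,.262); print('padfront?',n,len(q),np.percentile(q,[2,50,98],axis=0).round(4).tolist())
    f=q[(q[:,0]<.545)]
    q=s(.5,.535,y0,y1,.22,.27); print('tip',n,len(q),np.percentile(q,[2,50,98],axis=0).round(4).tolist())
q=s(.5,.57,-.33,-.17,.19,.225);print('strip',len(q),np.percentile(q,[2,50,98],axis=0).round(4).tolist())
# rods between pads and crossbar
q=s(.565,.625,-.33,-.17,.2,.28)
h,e=np.histogram(q[:,1],bins=np.arange(-.33,-.17,.004)); print(list(zip(e.round(3),h)))
# base plate
q=s(.40,.72,-.42,-.1,.004,.05)
print('base',len(q),np.percentile(q,[1,50,99],axis=0).round(4).tolist())
# ring fit with pitch
c0=np.array([.4507,-.2597,.372-.077]);Ro,Ri=.1,.092
q=w-c0; r=np.hypot(q[:,1],q[:,2]); R=w[(abs(q[:,0])<.02)&(r>Ri-.008)&(r<Ro+.01)&(q[:,1]>.012)&(q[:,2]>0)]
def res(p):
    a=np.array([1,p[3],p[4]]);a/=np.linalg.norm(a); q=R-p[:3]; x=q@a; r=np.linalg.norm(q-x[:,None]*a,axis=1)
    dx=abs(x)-.012; dr=np.maximum(r-Ro,Ri-r)
    return np.hypot(np.maximum(dx,0),np.maximum(dr,0))+np.minimum(np.maximum(dx,dr),0)
o=least_squares(res,[*c0,.02,0],loss='soft_l1',f_scale=.002)
print('ring',len(R),o.x.round(4),np.median(abs(o.fun)))
E
python3 - <<'E'
import sys; sys.path.insert(0,'.')
import os; os.chdir('.')
import numpy as np, cv2
z=np.load('pics/w3.npz'); i=z['img'][60:250,270:512]; cv2.imwrite('pics/c3.png',cv2.resize(i,None,fx=3.2,fy=3.2,interpolation=cv2.INTER_CUBIC)[:,:,::-1])
E
```

```text
padtop L 441 [[0.5311, -0.2121, 0.2684], [0.5331, -0.1979, 0.2777], [0.5373, -0.1837, 0.2794]]
padfront? L 954 [[0.5269, -0.2217, 0.2154], [0.5323, -0.1978, 0.2445], [0.5689, -0.1839, 0.2608]]
tip L 752 [[0.5083, -0.212, 0.2225], [0.5314, -0.2021, 0.2481], [0.5324, -0.1839, 0.2688]]
padtop R 352 [[0.5343, -0.3058, 0.2686], [0.5361, -0.2902, 0.2776], [0.5404, -0.2768, 0.2792]]
padfront? R 864 [[0.5271, -0.3047, 0.2154], [0.5357, -0.2853, 0.2441], [0.5692, -0.2753, 0.2606]]
tip R 497 [[0.5109, -0.3008, 0.223], [0.5341, -0.2842, 0.2464], [0.535, -0.2774, 0.2688]]
strip 719 [[0.5313, -0.3032, 0.2065], [0.5346, -0.2429, 0.2141], [0.5394, -0.1849, 0.2243]]
[(np.float64(-0.33), np.int64(0)), (np.float64(-0.326), np.int64(0)), (np.float64(-0.322), np.int64(0)), (np.float64(-0.318), np.int64(0)), (np.float64(-0.314), np.int64(0)), (np.float64(-0.31), np.int64(0)), (np.float64(-0.306), np.int64(0)), (np.float64(-0.302), np.int64(56)), (np.float64(-0.298), np.int64(225)), (np.float64(-0.294), np.int64(276)), (np.float64(-0.29), np.int64(109)), (np.float64(-0.286), np.int64(226)), (np.float64(-0
[... 403 characters left out ...]
), (np.float64(-0.234), np.int64(0)), (np.float64(-0.23), np.int64(0)), (np.float64(-0.226), np.int64(0)), (np.float64(-0.222), np.int64(0)), (np.float64(-0.218), np.int64(0)), (np.float64(-0.214), np.int64(0)), (np.float64(-0.21), np.int64(60)), (np.float64(-0.206), np.int64(293)), (np.float64(-0.202), np.int64(261)), (np.float64(-0.198), np.int64(118)), (np.float64(-0.194), np.int64(347)), (np.float64(-0.19), np.int64(268)), (np.float64(-0.186), np.int64(71)), (np.float64(-0.182), np.int64(0)), (np.float64(-0.178), np.int64(0))]
base 9795 [[0.4963, -0.3213, 0.0099], [0.575, -0.2488, 0.0124], [0.6921, -0.1637, 0.035]]
ring 8541 [ 0.4504 -0.2578  0.2947  0.0258  0.0081] 0.0003394294464384856
```

View pics/c3.png

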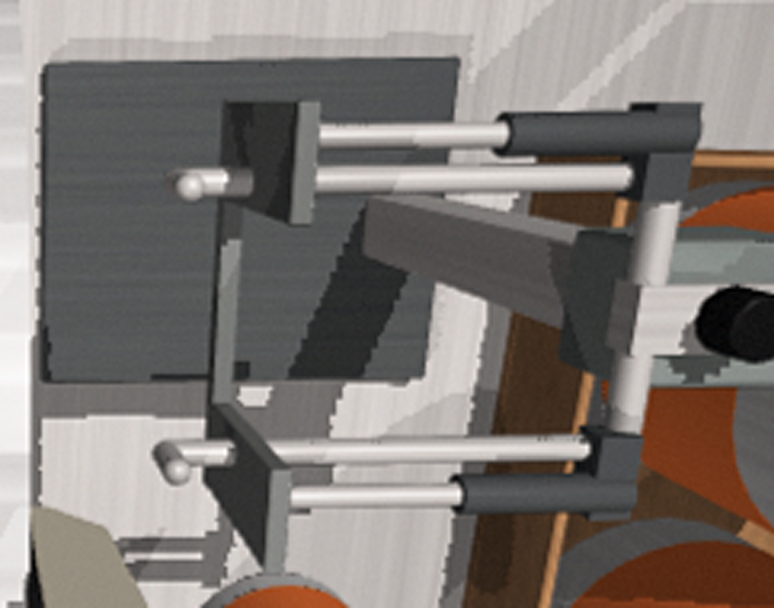

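```bash
python3 - <<'E'
from h import *
from scipy.optimize import least_squares
img,d,K,T=load('w3'); W=cloud(d,K,T); w=W.reshape(-1,3); w=w[np.isfinite(w).all(1)]
s=lambda x0,x1,y0,y1,z0,z1: w[(w[:,0]>x0)&(w[:,0]<x1)&(w[:,1]>y0)&(w[:,1]<y1)&(w[:,2]>z0)&(w[:,2]<z1)]
# front faces, dark: plane fit
q=np.vstack([s(.525,.545,-.215,-.18,.215,.276),s(.525,.545,-.31,-.272,.215,.276),s(.52,.55,-.27,-.22,.2,.2125)])
def res(p): return q[:,0]+p[0]*(q[:,1]+.2446)+p[1]*(q[:,2]-.24)-p[2]
o=least_squares(res,[0.03,0,.533],loss='cauchy',f_scale=.0005); print('plane',o.x.round(4),(abs(o.fun)<.001).sum(),len(q))
# rods prong: fit ridge direction with cylinder model (r free)
for y0,y1,z0,z1,n in ((-.213,-.199,.225,.26,'prongL'),(-.2885,-.276,.225,.26,'prongR')):
    q2=s(.545,.62,y0,y1,z0,z1)
    def rs(p):
        yc=p[0]+p[1]*(q2[:,0]-.58); zc=p[2]
        return np.hypot(q2[:,1]-yc,q2[:,2]-zc)-.004
    o=least_squares(rs,[(y0+y1)/2,.03,.24],loss='soft_l1',f_scale=.001); print(n,len(q2),o.x.round(4),np.median(abs(o.fun)).round(5))
# tips: points in front of pads above .246
for y0,y1,n in ((-.215,-.19,'L'),(-.3,-.27,'R')):
    q2=s(.50,.53,y0,y1,.25,.268); q2=q2[q2[:,0]<.525]
    print('tip',n,len(q2),q2.mean(0).round(4),q2.min(0).round(4),q2.max(0).round(4))
# base plate edges
q2=s(.45,.66,-.4,-.1,.005,.016); hull=cv2.minAreaRect((q2[:,:2]*1000).astype(np.float32)); print(hull,np.percentile(q2,[1,99],axis=0))
E
```

```text
plane [0.034  0.0006 0.5333] 1200 1462
prongL 694 [-0.2034  0.0349  0.2404] 0.00036
prongR 648 [-0.2836  0.0317  0.2404] 0.00038
tip L 87 [ 0.511  -0.2054  0.2578] [ 0.5079 -0.2095  0.2502] [ 0.5156 -0.2017  0.2615]
tip R 81 [ 0.5137 -0.2844  0.257 ] [ 0.5105 -0.2889  0.2501] [ 0.5176 -0.2817  0.2609]
((558.6803588867188, -217.939208984375), (202.57247924804688, 214.73036193847656), 0.0018433346413075924) [[ 0.49600718 -0.32183779  0.00990139]
 [ 0.65807426 -0.16448687  0.01453922]]
```

```bash
python3 go.py .48 -.2485 .2635 .0275
```

```text
t 6.55 p [ 0.451  -0.2593  0.3722] F [-0.18 -0.01 -3.47] open 0.0232 tooly yaw 0.021 tz [-4.e-04  8.e-04 -1.e+00]
row [0.0101 0.0293 0.1087] [-0.0004 -0.0008 -0.0065]
```

```bash
python3 -m handwheel '[[0.0101,0.0293,0.05,0,0,-0.0065,255],[0.0101,0.0293,0.10,0,0,-0.0065,255],[0.0101,0.0293,0.1085,0,0,-0.0065,255],[0.0101,0.0293,0.1085,0,0,-0.0065,255],[0.0101,0.0293,0.1085,0,0,-0.0065,255],[0.0101,0.0293,0.1085,0,0,-0.0065,255]]'; python3 go.py .48 -.2485 .2635 .0275; python3 - <<'E'
from h import *
from scipy.optimize import least_squares
snap('wrist','w4')
img,d,K,T=load('w4'); W=cloud(d,K,T); w=W.reshape(-1,3); w=w[np.isfinite(w).all(1)]
p=env.sense()['ee_pos']
c0=np.array([p[0],p[1]+.002,p[2]-.077]);Ro,Ri=.1,.092
q=w-c0; r=np.hypot(q[:,1],q[:,2]); R=w[(abs(q[:,0])<.016)&(r>Ri-.008)&(r<Ro+.006)&(q[:,1]>.012)&(q[:,2]>0)]
def res(p):
    a=np.array([1,p[3],p[4]]);a/=np.linalg.norm(a); q=R-p[:3]; x=q@a; r=np.linalg.norm(q-x[:,None]*a,axis=1)
    dx=abs(x)-.012; dr=np.maximum(r-Ro,Ri-r)
    return np.hypot(np.maximum(dx,0),np.maximum(dr,0))+np.minimum(np.maximum(dx,dr),0)
o=least_squares(res,[*c0,.02,0],loss='soft_l1',f_scale=.002)
print('ring',len(R),o.x.round(4),np.median(abs(o.fun)),p)
s=lambda x0,x1,y0,y1,z0,z1: w[(w[:,0]>x0)&(w[:,0]<x1)&(w[:,1]>y0)&(w[:,1]<y1)&(w[:,2]>z0)&(w[:,2]<z1)]
q=np.vstack([s(.525,.545,-.215,-.18,.215,.276),s(.525,.545,-.31,-.272,.215,.276)])
o=least_squares(lambda p:q[:,0]+p[0]*(q[:,1]+.2446)-p[1],[0.03,.533],loss='cauchy',f_scale=.0005); print('plane',o.x.round(4),(abs(o.fun)<.001).sum(),len(q))
for y0,y1 in ((-.213,-.199),(-.2885,-.276)):
    q2=s(.545,.62,y0,y1,.225,.26)
    if len(q2)<50: print('few');continue
    o=least_squares(lambda p:np.hypot(q2[:,1]-p[0]-p[1]*(q2[:,0]-.58),q2[:,2]-p[2])-.004,[(y0+y1)/2,.03,.24],loss='soft_l1',f_scale=.001); print(len(q2),o.x.round(4))
print('high',w[(w[:,0]>.56)&(abs(w[:,1]+.245)<.12)&(w[:,0]<.64)][:,2].max())
E
```

```text
clock: 7.3
ee_pos: [0.4808, -0.25, 0.2666]
tcp_rot: [2.189, 2.248, 0.001]
ft_force: [-0.3, -0.0, -3.7]
opening: 0.0237
t 7.3 p [ 0.4808 -0.25    0.2666] F [-0.35 -0.03 -3.69] open 0.0237 tooly yaw 0.0268 tz [ 0.0032 -0.0021 -1.    ]
row [ 0.0015 -0.0008  0.0031] [ 0.0032  0.0022 -0.0007]
ring 8474 [ 0.4805 -0.2474  0.1893  0.0273  0.0204] 0.00033503537152587 [ 0.48062504 -0.24987546  0.26615367]
plane [0.0367 0.5333] 1612 1883
1546 [-0.2034  0.035   0.2403]
606 [-0.2834  0.0218  0.2405]
high 0.2543638513626162
```

View pics/w4.png

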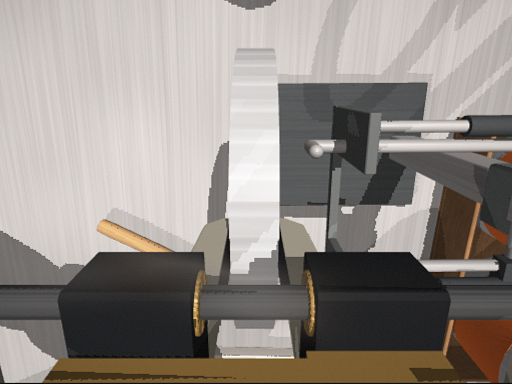

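```bash
python3 -m handwheel '[[0.001,0,0.001,0,0,-0.006,255],[0.001,0,0.001,0,0,-0.006,255],[0.001,0.015,0.001,0,0,-0.006,255],[0.001,0.03,0.001,0,0,-0.006,255],[0.0012,0.036,0.001,0,0,-0.006,255],[0.0012,0.036,0.001,0,0,-0.006,255],[0.0012,0.036,0.001,0,0,-0.006,255]]'; python3 go.py .516 -.2475 .262 .0335; python3 - <<'E'
from h import *
from scipy.optimize import least_squares
snap('wrist','w5')
img,d,K,T=load('w5'); W=cloud(d,K,T); w=W.reshape(-1,3); w=w[np.isfinite(w).all(1)]
p=env.sense()['ee_pos']
c0=np.array([p[0],p[1]+.002,p[2]-.077]);Ro,Ri=.1,.092
q=w-c0; r=np.hypot(q[:,1],q[:,2]); R=w[(abs(q[:,0])<.0145)&(r>Ri-.004)&(r<Ro+.004)&(q[:,1]>.012)&(q[:,2]>0)]
def res(p):
    a=np.array([1,p[3],p[4]]);a/=np.linalg.norm(a); q=R-p[:3]; x=q@a; r=np.linalg.norm(q-x[:,None]*a,axis=1)
    dx=abs(x)-.012; dr=np.maximum(r-Ro,Ri-r)
    return np.hypot(np.maximum(dx,0),np.maximum(dr,0))+np.minimum(np.maximum(dx,dr),0)
o=least_squares(res,[*c0,.02,0],loss='soft_l1',f_scale=.002)
print('ring',len(R),o.x.round(4),np.median(abs(o.fun)),p)
E
```

```text
clock: 8.22
ee_pos: [0.5158, -0.2471, 0.263]
tcp_rot: [-2.184, -2.258, 0.0]
ft_force: [-0.7, -1.1, -2.9]
opening: 0.0233
t 8.225 p [ 0.5158 -0.2471  0.263 ] F [-0.66 -1.09 -2.93] open 0.0233 tooly yaw 0.0331 tz [-5.e-04  1.e-04 -1.e+00]
row [-0.0004  0.0002  0.001 ] [-0.0005 -0.0001 -0.0004]
ring 8196 [ 0.5161 -0.2444  0.1857  0.0206  0.0175] 0.00035952184854354946 [ 0.5157185  -0.24713606  0.26309759]
```

View pics/w5.png

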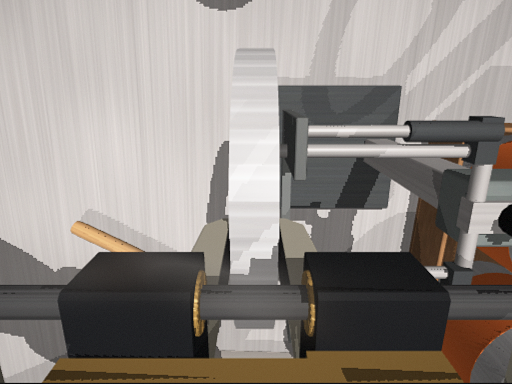

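The ring is about 5 mm in front of the pad plates (plate at (297,145), ring's right edge at column 280), with its rim above the tips. Now I'll feel for the pad in small steps.

```bash
python3 -m handwheel '[[-0.001,0.003,0,0,0,0,255],[-0.001,0.006,0,0,0,0,255],[-0.001,0.008,0,0,0,0,255],[-0.001,0.008,0,0,0,0,255]]'; python3 -m handwheel '[[0,0.003,0,0,0,0,255],[0,0.003,0,0,0,0,255]]';python3 -m handwheel '[[0,0.002,0,0,0,0,255],[0,0.002,0,0,0,0,255]]';  python3 go.py .532 -.247 .262 .0335
```

```text
clock: 8.78
ee_pos: [0.5238, -0.248, 0.2632]
tcp_rot: [-2.184, -2.257, 0.001]
ft_force: [-2.4, -0.3, -2.3]
opening: 0.0236
clock: 9.02
ee_pos: [0.5268, -0.2478, 0.2631]
tcp_rot: [-2.184, -2.257, 0.001]
ft_force: [-4.1, -1.0, -1.6]
opening: 0.0234
clock: 9.28
ee_pos: [0.5288, -0.2478, 0.2632]
tcp_rot: [-2.184, -2.258, 0.0]
ft_force: [-5.1, -1.8, -1.4]
opening: 0.0232
t 9.275 p [ 0.5288 -0.2478  0.2632] F [-5.08 -1.76 -1.36] open 0.0232 tooly yaw 0.0329 tz [-3.e-04 -1.e-04 -1.e+00]
row [0.0007 0.0032 0.0012] [-0.0004  0.0001 -0.0006]
```

```bash
python3 -m handwheel '[[0,0.002,0,0,0,0,255],[0,0.002,0,0,0,0,255]]'; python3 -m handwheel '[[0,0.002,0,0,0,0,255],[0,0.002,0,0,0,0,255],[0,0.002,0,0,0,0,255]]'; python3 - <<'E'
from h import *
for i in range(4):
    f=env.sense()['ft_force']; print(f.round(2)); snap('scene','s5')
snap('wrist','w6'); snap('top','t6')
i=load('s5')[0][150:270,130:280]; j=load('w6')[0]
cv2.imwrite('pics/c6.png',cv2.resize(i,None,fx=4,fy=4,interpolation=cv2.INTER_CUBIC)[:,:,::-1])
E
```

```text
clock: 9.52
ee_pos: [0.5307, -0.2477, 0.2632]
tcp_rot: [-2.184, -2.257, 0.001]
ft_force: [-5.6, -1.0, -1.0]
opening: 0.0232
clock: 9.9
ee_pos: [0.5325, -0.2477, 0.2632]
tcp_rot: [-2.184, -2.257, 0.001]
ft_force: [-6.7, -0.6, -0.3]
opening: 0.0234
[-6.66 -0.58 -0.28]
[-8.07 -0.79 -0.43]
[-7.02 -0.11 -0.93]
[-7.64 -0.58 -0.45]
```

View pics/c6.png

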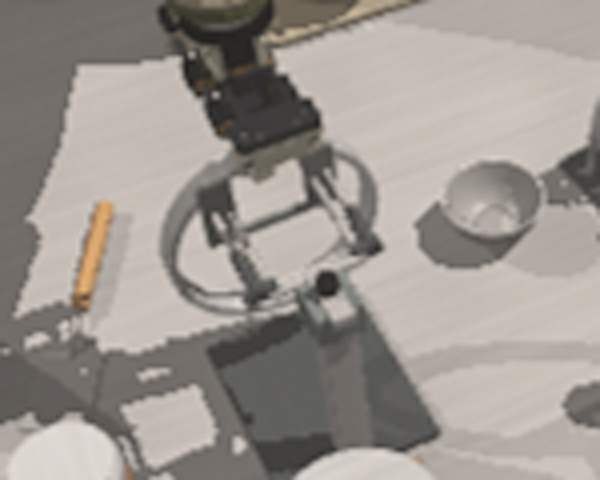

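View pics/w6.png

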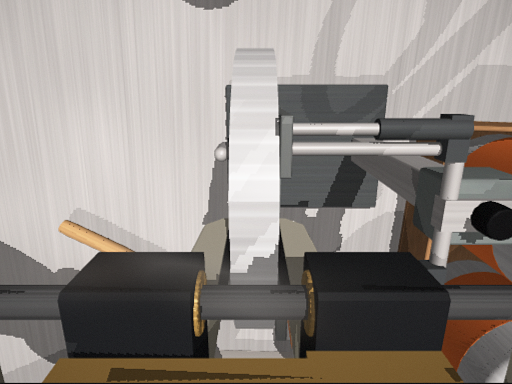

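At about 7.3 N the tip is at (221,152), just left of the ring's back edge at ~229, so the ring is past the tips. Sliding down, watching Fz.

```bash
python3 -m handwheel '[[0,0,0.002,0,0,0,255],[0,0,0.004,0,0,0,255],[0,0,0.004,0,0,0,255]]'; python3 -m handwheel '[[0,0,0.002,0,0,0,255],[0,0,0.004,0,0,0,255],[0,0,0.004,0,0,0,255]]'; python3 -m handwheel '[[0,0,0.002,0,0,0,255],[0,0,0.003,0,0,0,255],[0,0,0.003,0,0,0,255]]'
```

```text
clock: 10.58
ee_pos: [0.5323, -0.2476, 0.2589]
tcp_rot: [-2.184, -2.257, 0.001]
ft_force: [-6.6, -0.8, -1.5]
opening: 0.0233
clock: 10.95
ee_pos: [0.5323, -0.2476, 0.2549]
tcp_rot: [-2.184, -2.257, 0.001]
ft_force: [-7.2, 0.1, -1.3]
opening: 0.0235
clock: 11.32
ee_pos: [0.5324, -0.2476, 0.252]
tcp_rot: [-2.184, -2.257, 0.001]
ft_force: [-5.8, -0.1, -0.8]
opening: 0.0238
```

```bash
python3 -m handwheel '[[0,0,0.002,0,0,0,255],[0,0,0.003,0,0,0,255],[0,0,0.003,0,0,0,255]]'; python3 -m handwheel '[[0,0,0.002,0,0,0,255],[0,0,0.003,0,0,0,255],[0,0,0.003,0,0,0,255]]'; python3 -m handwheel '[[0,0,0.002,0,0,0,255],[0,0,0.003,0,0,0,255],[0,0,0.003,0,0,0,255]]'; python3 go.py .5324 -.2476 .2395 .0335;  python3 - <<'E'
from h import *
snap('wrist','w7')
E
```

```text
clock: 11.7
ee_pos: [0.5324, -0.2476, 0.249]
tcp_rot: [-2.184, -2.257, 0.001]
ft_force: [-7.5, -0.7, -0.6]
opening: 0.0236
clock: 12.08
ee_pos: [0.5324, -0.2476, 0.246]
tcp_rot: [-2.184, -2.257, 0.001]
ft_force: [-7.0, -1.0, -1.2]
opening: 0.0234
clock: 12.45
ee_pos: [0.5324, -0.2476, 0.243]
tcp_rot: [-2.184, -2.257, 0.001]
ft_force: [-6.8, -1.8, -1.2]
opening: 0.0233
t 12.45 p [ 0.5324 -0.2476  0.243 ] F [-6.77 -1.78 -1.18] open 0.0233 tooly yaw 0.0328 tz [-1.2e-03  2.0e-04 -1.0e+00]
row [-0.      0.      0.0035] [-0.0012 -0.0002 -0.0007]
```

View pics/w7.png

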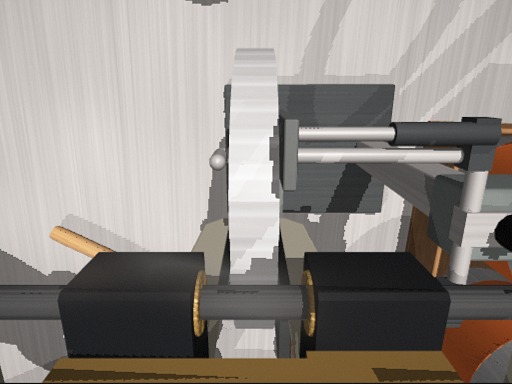

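```bash
for i in 1 2; do python3 -m handwheel '[[0,0,0.001,0,0,0,255],[0,0,0.001,0,0,0,255]]' | grep -E 'pos|force'; done; python3 -m handwheel '[[0,0,0.0008,0,0,0,255],[0,0,0.0008,0,0,0,255]]' | grep -E 'pos|force'; python3 -m handwheel '[[0,0,0.0005,0,0,0,255],[0,0,0.0005,0,0,0,255]]' | grep -E 'pos|force'
```

```text
ee_pos: [0.5324, -0.2476, 0.2421]
ft_force: [-7.1, -0.1, -0.0]
ee_pos: [0.5324, -0.2476, 0.2411]
ft_force: [-7.1, -0.8, -0.3]
ee_pos: [0.5324, -0.2476, 0.2403]
ft_force: [-7.3, -0.4, -0.3]
ee_pos: [0.5324, -0.2476, 0.2399]
ft_force: [-6.3, -0.3, 0.0]
```

```bash
for i in 1 2; do python3 -m handwheel '[[0,0,0.0005,0,0,0,255],[0,0,0.0005,0,0,0,255]]' | grep -E 'pos|force'; done
```

```text
ee_pos: [0.5325, -0.2476, 0.2394]
ft_force: [-6.6, 0.7, -0.5]
ee_pos: [0.5325, -0.2476, 0.239]
ft_force: [-6.2, -0.1, 0.5]
```

```bash
python3 -m handwheel '[[0,0,0.0005,0,0,0,255],[0,0,0.0005,0,0,0,255]]' | grep -E 'pos|force'
```

```text
ee_pos: [0.5325, -0.2476, 0.2389]
ft_force: [-7.3, 0.1, 2.5]
```

Fz has begun to rise, so the rim has reached the prongs. One more small step and an image check.

```bash
python3 -m handwheel '[[0,0,0.0003,0,0,0,255],[0,0,0.0003,0,0,0,255],[0,0,0.0003,0,0,0,255]]' | grep -E 'pos|force'; python3 - <<'E'
from h import *
from scipy.optimize import least_squares
snap('wrist','w8'); print(env.sense()['ft_force'])
img,d,K,T=load('w8'); W=cloud(d,K,T); w=W.reshape(-1,3); w=w[np.isfinite(w).all(1)]
p=env.sense()['ee_pos']
c0=np.array([p[0],p[1]+.002,p[2]-.077]);Ro,Ri=.1,.092
q=w-c0; r=np.hypot(q[:,1],q[:,2]); R=w[(abs(q[:,0])<.0135)&(r>Ri+.003)&(r<Ro+.004)&(q[:,1]>.012)&(q[:,2]>0)]
def res(p):
    a=np.array([1,p[3],p[4]]);a/=np.linalg.norm(a); q=R-p[:3]; x=q@a; r=np.linalg.norm(q-x[:,None]*a,axis=1)
    dx=abs(x)-.012; dr=np.maximum(r-Ro,Ri-r)
    return np.hypot(np.maximum(dx,0),np.maximum(dr,0))+np.minimum(np.maximum(dx,dr),0)
o=least_squares(res,[*c0,.02,0],loss='soft_l1',f_scale=.002)
c=o.x; print('ring',len(R),o.x.round(4),'off mid',c[1]-(-.2435+.0335*(c[0]-.58)))
i=img[60:260,150:470]; cv2.imwrite('pics/c8.png',cv2.resize(i,None,fx=2.5,fy=2.5,interpolation=cv2.INTER_CUBIC)[:,:,::-1])
E
```

```text
ee_pos: [0.5326, -0.2476, 0.2388]
ft_force: [-8.6, 1.3, 4.3]
[-8.03286556  0.76316524  3.7535409 ]
ring 7901 [ 0.5337 -0.2447  0.1617  0.0189  0.0167] off mid 0.0003124291924244127
```

View pics/c8.png

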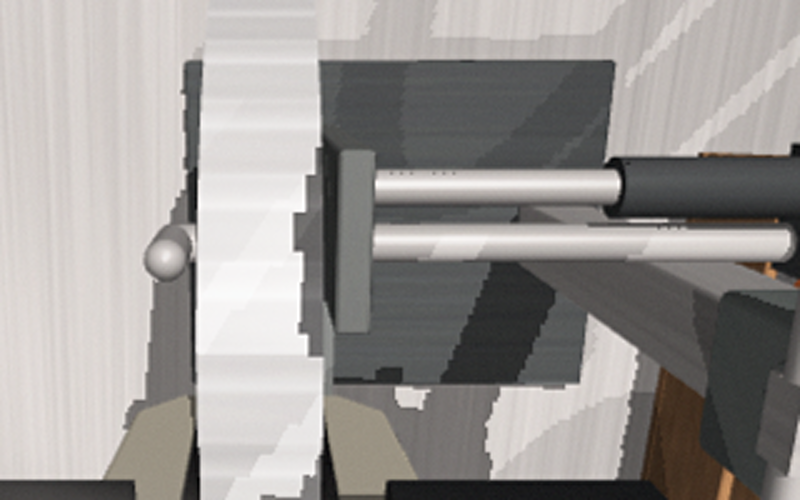

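The ring centre is at z = 161.7 mm, 0.3 mm off the mid line, with about 7 N on the prongs, and the tip (crop (165,255)) is clear in front of the rim. I'll release part-way and check.

```bash
python3 -m handwheel '[[0,0,0,0,0,0,255],[0,0,0,0,0,0,175],[0,0,0,0,0,0,150],[0,0,0,0,0,0,130],[0,0,0,0,0,0,130],[0,0,0,0,0,0,130],[0,0,0,0,0,0,130]]' ; python3 - <<'E'
from h import *
snap('wrist','w9'); print(env.sense()['ft_force'])
E
```

```text
clock: 15.55
ee_pos: [0.533, -0.2475, 0.238]
tcp_rot: [2.184, 2.258, 0.0]
ft_force: [0.3, 0.3, -0.8]
opening: 0.0455
[0.11175552 0.0211143  0.31762438]
```

View pics/w9.png

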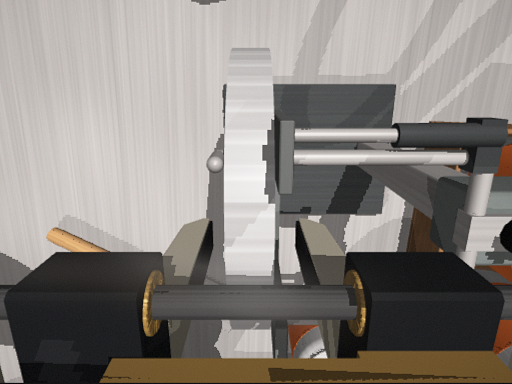

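The fingers are clear of the ring (ring columns 225–275, fingers at 213 and 295), the wrist force is ~0, and the ring sits between tip (215,163) and pad (287). I'll withdraw straight up.

```bash
python3 -m handwheel '[[0,0.001,-0.01,0,0,0,130],[0,0.001,-0.03,0,0,0,130],[0,0.001,-0.07,0,0,0,130],[0,0.001,-0.12,0,0,0,130],[0,0.001,-0.16,0,0,0,130],[0,0.001,-0.16,0,0,0,130],[0,0.001,-0.16,0,0,0,130],[0,0.001,-0.16,0,0,0,130]]' ; python3 - <<'E'
from h import *
from scipy.optimize import least_squares
for n in ('wrist','scene'): snap(n,n+'10')
img,d,K,T=load('wrist10'); W=cloud(d,K,T); w=W.reshape(-1,3); w=w[np.isfinite(w).all(1)]
c0=np.array([.53,-.2455,.162]);Ro,Ri=.1,.092
q=w-c0; r=np.hypot(q[:,1],q[:,2]); R=w[(abs(q[:,0])<.016)&(r>Ri+.002)&(r<Ro+.005)&(q[:,2]>0)]
def res(p):
    a=np.array([1,p[3],p[4]]);a/=np.linalg.norm(a); q=R-p[:3]; x=q@a; r=np.linalg.norm(q-x[:,None]*a,axis=1)
    dx=abs(x)-.012; dr=np.maximum(r-Ro,Ri-r)
    return np.hypot(np.maximum(dx,0),np.maximum(dr,0))+np.minimum(np.maximum(dx,dr),0)
o=least_squares(res,[*c0,.02,0],loss='soft_l1',f_scale=.002)
c=o.x; print('ring',len(R),o.x.round(4),'off mid',c[1]-(-.2435+.0335*(c[0]-.58)))
i=load('scene10')[0][150:270,130:350]; cv2.imwrite('pics/c10.png',cv2.resize(i,None,fx=3.6,fy=3.6,interpolation=cv2.INTER_CUBIC)[:,:,::-1])
E
```

```text
clock: 16.6
ee_pos: [0.5336, -0.2473, 0.3967]
tcp_rot: [-2.183, -2.256, 0.001]
ft_force: [1.0, -0.6, -0.8]
opening: 0.0454
ring 4138 [ 0.5288 -0.2449  0.1617  0.0333  0.0017] off mid 0.0003038284555645365
```

View pics/wrist10.png

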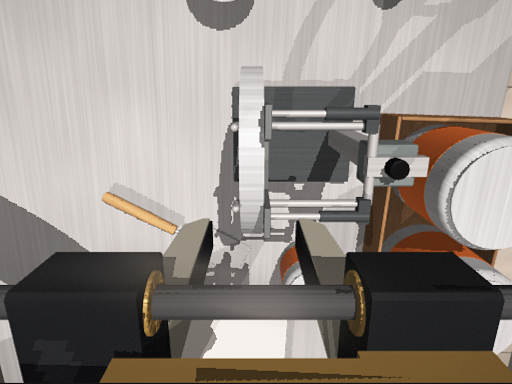

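View pics/c10.png

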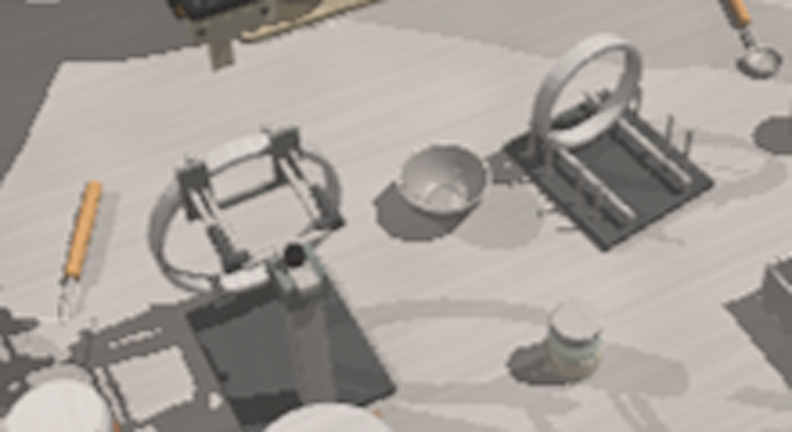

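The ring hangs between the tips, (235,127) and (236,209), and the pads (~268). Its centre is at z = 161.7 mm, 0.3 mm off the mid line, and its yaw of 0.033 rad matches the hook. The small ring and the other things I can see are unmoved. Handing in.

```bash
python3 - <<'E'
from h import *
print(env.finish_job(), env.sense()['clock'])
E
```

```text
the job is handed in; nothing more can be done
the job is handed in; nothing more can be done
```

The large ring is hanging on the hook, behind both tips with its rim on the prongs. I handed the job in at about 17 s on the robot's clock; the hand-in reports no verdict.

- **What I did:** I pinched the ring by the top of its rim and lifted it clear of the rack. I then pressed it against the sprung pad at about 7 N, slid it down until the prongs took about 7 N, opened the fingers and withdrew straight up.
- **Ring at the end:** A depth fit taken after the fingers had withdrawn put its centre 161.7 mm above the table and 0.3 mm off the hook's mid line. Its axis was within 0.01 rad of the hook's, and the wrist force was back to noise level.
- **Surroundings:** The small ring, bowl and jar look unmoved in the last scene picture. I did not measure them again, and I did not check the can and cup.
- **What disagreed:** While the ring was held, depth fits showed it tilted by up to 0.02 rad, possibly because pad points were mixed in. The tilt was gone (0.002 rad) once it hung free. The felt pad contact came about 1 mm further back than the camera gave.

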